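# Offer a ring mandrel up to the bench vise

## Robot

A 7-joint arm with a two-finger parallel gripper is mounted at the origin on the work surface. World frame = base frame: x ahead of the robot, y to its left, z up, the work surface at z = 0. Lengths are in m, angles in rad, forces in N, time in s.
With the tool pointing down it reaches from about 0.4 to 0.9 m from the base axis. Payload 5.5 kg.
Tool frame: the origin (TCP) lies midway between the tips of the shut fingers; the grasp point (between the pads) lies 19 mm behind it (manip.grip_depth is the distance from the TCP to the grasp point, in m); z points along the fingers, y is the line along which they close (so a half turn about z gives the same grasp; the last joint's range is limited). The gripper opens to 92 mm and grips with 3 to 60 N. Pads are 19 mm wide; open, the fingers measure 130 mm over their backs; the gripper's body (75 mm by 190 mm) begins 47 mm behind the grasp point.
Start: joints at [1.426, 0.501, -0.427, 1.55, 0.221, 1.138, -0.21], TCP at [0.258, -0.597, 0.227] pointing down, gripper open.
Joint ranges: [-2.88, 2.88], [-0.31, 2.03], [-1.54, 1.56], [0.2, 2.42], [-1.41, 4.55], [0.19, 2.02], [-2.57, 2.57]. Speed limits (rad/s): [2.57, 2.57, 3.14, 3.14, 3.14, 3.14, 3.14].

## Interface

Orientations are given as a unit quaternion [x, y, z, w].
In Python, from bench import manip, effector, viewer gives the robot as it stands. Calls block until the motion is done:
- manip.move_pose(position, orientation): joint-space move of the TCP to a pose.
- manip.servo_line(position, ori=None, vel=0.15): straight line of the TCP; ori=None keeps the orientation; vel is the mean speed in m/s.
- manip.movej(angles): joint-space move.
- effector.open_jaws() and effector.close(f_grip=None): open the fingers fully, or close them until they stop; f_grip is the grip in N (None keeps the last).
- manip.sleep(seconds).
- manip.solve_ik(position, orientation): joint angles nearest the present ones, or None.
- viewer.get_image(name): name is "side" or "top"; returns the picture (420x560x3 uint8, red, green, blue); there is no depth.
- viewer.get_calibration(name): a dict with "vfov" (degrees; the focal length in pixels is half the picture's height over the tangent of half this angle, whatever the lens; pixels are square), "cx", "cy" (the principal point, pixels), "eye" and "attitude" of the camera in the world. Camera axes: x right, y down, z forward; pixel columns grow to the right and rows downward; lengths in m; the calibration is good to about 2 mm. A picture is of the moment at which its call begins. get_calibration takes no time and is no camera call.
A pose or a line that the arm cannot do raises manip.PlanningError and nothing moves.
- manip.hand_in(): hands the job in; it is judged then, once.
Readings, each from a call of its own:
- manip.current_clock(): time.
- manip.current_q(): joint angles.
- manip.current_joint_velocities(): joint speeds.
- manip.current_tau(): joint torques, N m.
- manip.current_tool_pos(): TCP position.
- manip.current_tcp_rot(): TCP orientation.
- manip.current_force(): force on the tool from outside, world axes, zero at the start.
- manip.current_wrist_torque(): the same for the moment, N m.
- manip.current_finger_gap(): finger opening in m.
- manip.current_gripper_force(): force on a finger pad.
Only numpy, scipy, OpenCV 4.12 (cv2) and the standard library are available. Lean on these libraries where they do the work, as an engineer would, in place of code of your own. Each camera call takes 0.05 s, during which the arm holds its last target. There are 200 camera calls.

## Task

Get the grooved steel ring mandrel ready for clamping: roll it over where it lies on the bench until its long groove faces straight up, then pick it up and carry it over the clutter to the open bench vise. Hold it level along the jaws, groove still up and tapered end pointing to the robot's left, with the flat tang down between the jaws about a centimetre above the slide bar and the round handle just outside the jaws, touching no part of the vise. Finish while still holding it there, quite still, so that I can wind the jaws shut on the tang, and leave the other things on the bench where they are.

Things in the scene. Friction and masses are not known exactly. Their poses are not given: they have to be found in the camera images.
- mandrel: Steel ring mandrel lying on the bench, thin end to the left: 325 mm round tapered stick with a lengthwise groove, about 0.65 kg. Origin on the centre line at the balance point (22 mm thick there), 11 mm above the bench. x to the thin end, z out through the groove. It lies with the groove on the far side, about 115 deg from up; rolled 23 mm towards the robot, the groove comes on top.
- mandrel_tang (a point): Middle of the flat tang on the mandrel's centre line, 136 mm behind its origin; axes as the mandrel's. Tang 50 mm long, 18 high along z, 7 thick along y: its flats are upright when the groove is up. Between tang and shoulder a round ringed handle, 22 mm across, 75 mm long, ends 25 mm from this point.
- mandrel_tip (a point): Centre of the mandrel's thin end (14 mm across), 164 mm from its origin; axes as the mandrel's. From here the taper widens evenly to the 24 mm shoulder 36 mm behind the origin; the groove, 5 mm wide and dark inside, runs along one side of the taper only. The mandrel rests on shoulder and thin end, the thin end tipped 1.5 deg down.
- vise: Small grey bench vise fixed to the bench on the right. Origin on the bench under the fixed jaw's face, midway along the jaw. x along the screw, from the moving jaw (robot's side) to the fixed jaw; y along the jaws, to the left; z up. Jaws 44 mm wide along y, upright plain faces, tops 130 mm above the bench, nothing higher. Slide bar between them 28 mm wide, flat top at 85 mm. Foot 90 mm wide.
- jaw_fixed (a point): On the face of the fixed jaw, midway along the jaw, at the height of the slide bar's top (85 mm above the bench); axes as the vise's.
- jaw_moving (a point): On the face of the moving jaw, midway along the jaw, at the height of the slide bar's top; axes as the vise's. The jaw is screwed open 30 to 42 mm from the fixed jaw (towards -x of the vise) and does not give.
- bur_block: Bystander, leave alone: round wooden block 76 mm across and 26 mm high with steel burs standing in it to 62 mm, the tallest thing beside the vise. Origin under its centre.
- bench_block: Bystander, leave alone: flat steel block 65 x 65 x 20 mm with a gold-coloured band on it. Origin under its centre.
- band: Bystander, leave alone: plain finger ring, 21 mm across and 6 mm high, lying on the steel block. Origin under its centre.
- jar: Bystander, leave alone: amber glass jar, 54 mm across, 58 mm high. Origin under its centre.
- hammer: Bystander, leave alone: hammer 240 mm long lying flat, handle 26 mm thick. Origin under its middle.
- ring_stick: Bystander, leave alone: plain wooden ring stick without groove or tang, 240 mm long, 25 mm thick at the handle, lying. Origin on its centre line in its middle.
- ring_clamp: Bystander, leave alone: dark wooden ring clamp, 150 x 28 x 25 mm, lying. Origin under its middle.
- pliers: Bystander, leave alone: pliers with black handles, 130 x 64 x 13 mm, lying. Origin under the joint.
- mandrel_grip (a point): The mandrel's balance point, same as its origin: the place to grip it, and to roll it. Dragging its top sideways with shut fingertips pressed on it lightly (2 to 10 N) rolls it without slipping: it rolls half as far as the fingertips move. It stays where it is left and does not roll on.
Things that resemble listed ones, but are neither listed nor needed, are in the scene too. What is shaped like the vise but turquoise is not meant.

How it is judged:
On the way, in this order (a step that is already met when the one before it is completed fails the run):
1. the mandrel lies still on the bench with its groove facing up (within 17 degrees) (height (world z) of mandrel below 0.016 m and angle between mandrel's own z axis and vertical below 0.3 rad and linear speed of mandrel below 0.03 m/s), for 0.3 s.
2. the mandrel is lifted off the bench in the fingers (height (world z) of mandrel above 0.06 m and contact force between the fingers and mandrel above 2 N), for 0.2 s.
At the end, for the whole second after the job is handed in: Mandrel held still in the fingers, not touching the vise: groove up within 17 deg, level 7, along the jaws 8, thin end left; tang 2 to 24 mm above the slide bar, its centre 7 mm or more from both jaw faces, its middle 4 mm right to 17 mm left of the jaws' middle (contact force between the fingers and mandrel above 2 N and contact force between mandrel and vise below 0.05 N and angle between mandrel's own z axis and vertical below 0.3 rad and angle between mandrel's own x axis and vertical between 1.45 and 1.69 rad and angle between the x axis of mandrel and the y axis of vise, either way round below 0.14 rad and y of mandrel_tip in the frame of vise above 0.1 m and x of mandrel_tang in the frame of jaw_fixed below -0.007 m and x of mandrel_tang in the frame of jaw_moving above 0.007 m and y of mandrel_tang in the frame of jaw_fixed between -0.004 and 0.017 m and z of mandrel_tang in the frame of jaw_fixed between 0.011 and 0.033 m and linear speed of mandrel below 0.02 m/s); the arm keeps its last pose, push and grip.
It fails at once if another thing on the bench was shifted by more than 25 mm (distance of any of bur_block, bench_block, band, jar, hammer, ring_stick, ring_clamp, pliers from where it was at the start of the episode above 0.025 m).
It also fails if it takes over 58 s, if anything falls off the work surface, if the arm or the gripper's body presses on something with over 40 N, if the wrist force passes 120 N, or if a joint passes its speed limit or range.

## Working session

There is one attempt and no reset: what is moved stays moved. The work goes in short steps, each a Python script; the robot and the scene stay as the last script left them, time stands still between calls to the robot, and variables do not carry over. Pictures are saved under pics/ and viewed, at most 10 in all, crops included, and the job is handed in when it is done.

```bash
mkdir -p pics; ls; python3 - <<'E'
from bench import manip, effector, viewer
import cv2
for n in("top","side"):
    cv2.imwrite(f"pics/{n}0.png",viewer.get_image(n)[:,:,::-1]); print(viewer.get_calibration(n))
print(manip.current_tcp_rot(),manip.current_clock(),manip.grip_depth,manip.current_tool_pos())
E
```

```text
pics
{'vfov': 43.8983097980955, 'cx': 284.53104383261854, 'cy': 209.44631048687552, 'eye': array([0.36320137, 0.02921385, 1.37487678]), 'attitude': array([-0.69802409,  0.7142361 , -0.0337403 ,  0.03861027])}
{'vfov': 53.365509901333944, 'cx': 279.9547815068791, 'cy': 212.4665950083153, 'eye': array([0.26527069, 0.97816848, 0.64800095]), 'attitude': array([-0.09926704,  0.85767257, -0.49966242,  0.06986624])}
[ 9.79269575e-01  2.02559389e-01 -1.49720071e-04 -8.77443081e-04] 0.1 0.0188 [ 0.25752088 -0.59610643  0.22577544]
```

View pics/top0.png

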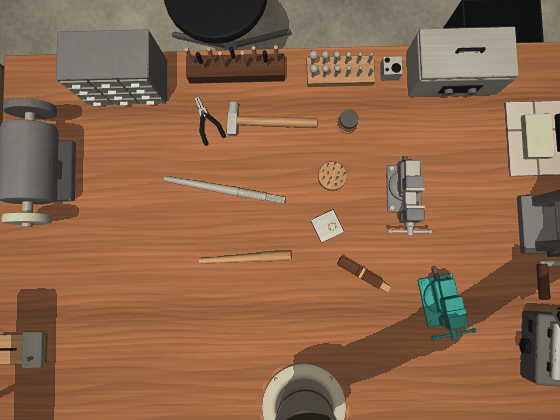

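View pics/side0.png

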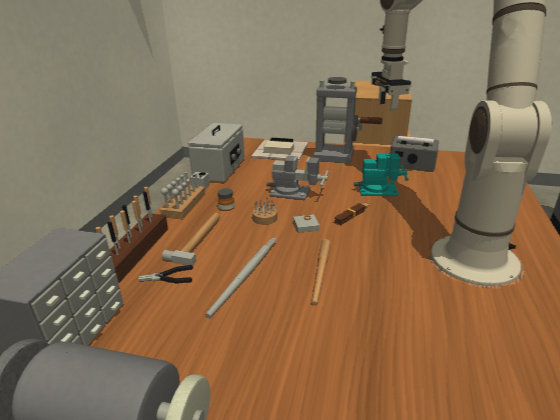

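The top view shows the mandrel from about (165,179), its thin end, to (285,200), its tang. The grey vise is around (405,195), with the bur block at (333,176) and the steel block at (327,226) between them. The side view agrees.

```bash
cat > h.py <<'E'
import numpy as np, cv2
from scipy.spatial.transform import Rotation as R
from bench import manip, effector, viewer
def cam(n):
    c=viewer.get_calibration(n); return c,210/np.tan(np.radians(c['vfov']/2)),R.from_quat(c['attitude'])
def ray(n,u,v):
    c,f,r=cam(n); return np.array(c['eye']),r.apply([(u-c['cx'])/f,(v-c['cy'])/f,1])
def onplane(n,u,v,z):
    e,d=ray(n,u,v); return e+d*(z-e[2])/d[2]
def proj(n,p):
    c,f,r=cam(n); q=r.inv().apply(np.array(p)-c['eye']); return q[:2]/q[2]*f+[c['cx'],c['cy']]
def mandrel(im):
    """top image -> (contour points in px) of grey elongated blob in the ROI"""
    hsv=cv2.cvtColor(im,cv2.COLOR_RGB2HSV)
    m=((hsv[...,1]<75)&(hsv[...,2]>60)).astype(np.uint8)
    m=cv2.morphologyEx(m,cv2.MORPH_CLOSE,np.ones((3,3)))
    cs,_=cv2.findContours(m,cv2.RETR_EXTERNAL,cv2.CHAIN_APPROX_NONE)
    best=[c for c in cs if 90<max(cv2.minAreaRect(c)[1])<160 and min(cv2.minAreaRect(c)[1])<25]
    return best,m
def crop(im,x0,y0,x1,y1,s,name):
    cv2.imwrite(name,cv2.resize(im[y0:y1,x0:x1,::-1],None,fx=s,fy=s,interpolation=cv2.INTER_CUBIC))
E
python3 - <<'E'
from h import *
im=viewer.get_image("top"); s=viewer.get_image("side")
b,m=mandrel(im)
for c in b:
    print(cv2.minAreaRect(c))
    p=c[:,0]; i=p[:,0].argmin(); j=p[:,0].argmax(); print(p[i],p[j])
a=cv2.resize(im[150:240,380:440],None,fx=6,fy=6,interpolation=cv2.INTER_CUBIC)
d=cv2.resize(s[145:205,262:335],None,fx=5.5,fy=5.5,interpolation=cv2.INTER_CUBIC)
o=np.zeros((540,790,3),np.uint8); o[:540,:360]=a; o[:d.shape[0],370:370+d.shape[1]]=d
cv2.imwrite("pics/vise.png",o[...,::-1])
crop(im,155,165,295,210,5,"pics/man.png")
E
```

```text
((224.09060668945312, 188.98658752441406), (122.5186538696289, 8.39962387084961), 10.007980346679688)
[164 177] [284 202]
```

View pics/vise.png

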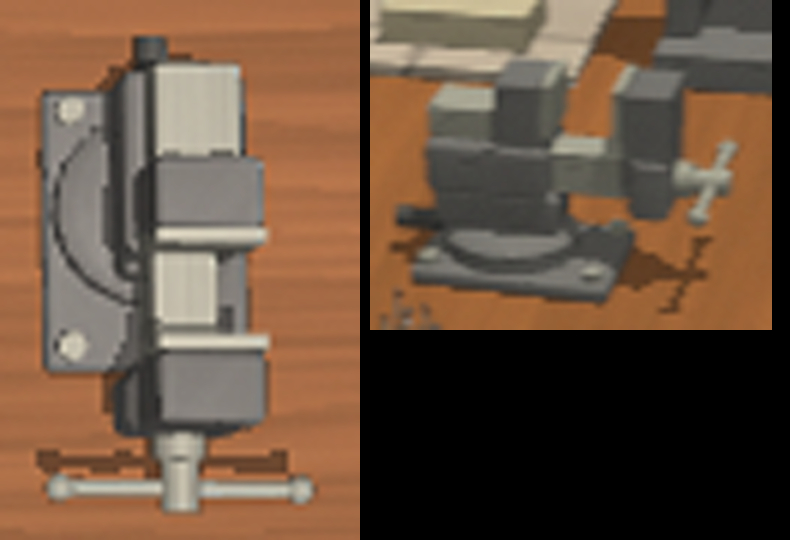

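View pics/man.png

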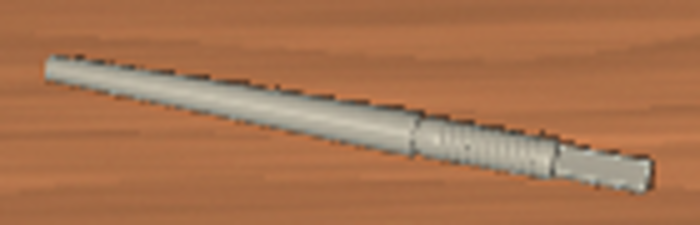

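The mandrel lies with its groove hidden, thin-end centre at about (164,178) and tang end at (284.5,199.5). In the top view the vise's fixed jaw face edge is near row 190 and the moving one near row 205.5, both spanning columns 406 to 424.5.

```bash
cat >> h.py <<'E'
def down(yaw):  # tool z down, tool x at angle yaw in the world
    return R.from_euler('z',yaw)*R.from_euler('x',np.pi)
def locate(im=None,zt=.007,ze=.0152):
    b,_=mandrel(viewer.get_image("top") if im is None else im); (c,s,a)=cv2.minAreaRect(b[0])
    box=cv2.boxPoints(cv2.minAreaRect(b[0])); box=box[box[:,0].argsort()]
    tip=onplane("top",*box[:2].mean(0),zt); end=onplane("top",*box[2:].mean(0),ze)
    d=tip-end; L=np.linalg.norm(d); yaw=np.arctan2(d[1],d[0])
    o=end+d*161/325
    return o,yaw,L,tip,end
E
python3 - <<'E'
from h import *
o,y,L,t,e=locate(); print(o,np.degrees(y),L,t,e)
f1,f2=onplane("top",405.9,190.,.13),onplane("top",424.2,190.,.13)
m1,m2=onplane("top",406.1,205.3,.13),onplane("top",424.4,205.3,.13)
print(f1,f2,m1,m2)
# side: jaw-pad left top near corners check
for p in (f1,f2,m1,m2): print(proj("side",p))
ym=(f1-m1+f2-m2); vx=np.degrees(np.arctan2(ym[1],ym[0])); d=f1-f2; print("yaw screw",vx,"yaw jaw",np.degrees(np.arctan2(d[1],d[0])))
for yy in (y,y+np.pi):
  for z in (.2,.03,.004):
    print(z,manip.solve_ik([o[0],o[1],z],down(yy).as_quat()))
for yy in (np.pi/2,-np.pi/2):
    c=(f1+f2+m1+m2)/4
    print(c,manip.solve_ik([c[0],c[1]+.142,.097],down(yy).as_quat()))
E
```

```text
[0.5613888  0.19506979 0.01113785] 78.4052003680399 0.32640279385407717 [0.59448282 0.35636562 0.007     ] [0.52890015 0.03672448 0.0152    ]
[ 0.53137269 -0.25668162  0.13      ] [ 0.53033242 -0.30060951  0.13      ] [ 0.49435215 -0.25544644  0.13      ] [ 0.49332552 -0.29924235  0.13      ]
[295.05269248 160.15344949]
[298.12544656 155.22133154]
[306.22814584 161.13772045]
[309.01214644 156.16107726]
yaw screw -2.0133327698565684 yaw jaw 88.64341072737476
0.2 [ 0.35675853  0.61179982 -1.03057537  1.70945829  0.56912713  1.15303998
 -1.03806883]
0.03 [ 0.15711422  0.75510472 -0.72824553  1.81196667  0.66230698  0.83572991
 -1.10304604]
0.004 [ 0.11090403  0.7765018  -0.661011    1.81739072  0.65789301  0.7804686
 -1.10013522]
0.2 [ 0.47844512  0.78458857 -1.30150282  1.7062705   0.78927681  1.28509477
  1.94199606]
0.03 [ 0.46164644  1.14195083 -1.30927493  1.80297164  1.19112375  1.24030583
  1.7192291 ]
0.004 [ 0.46103251  1.20418358 -1.31039683  1.80685113  1.25743845  1.24768009
  1.69342781]
[ 0.51234569 -0.27799498  0.13      ] [ 0.87451553  0.58240336 -0.8481951   1.94565968  0.56979561  0.87071334
 -0.27525583]
[ 0.51234569 -0.27799498  0.13      ] [-0.619615    0.74167245  1.13061247  1.99288285 -0.83375339  0.97079485
 -2.20237421]
```

```bash
cat >> h.py <<'E'
def press(lo=4.,zmin=.017):
    f0=manip.current_force()[2]
    p=np.array(manip.current_tool_pos()); z=p[2]
    while manip.current_force()[2]-f0<lo and z>zmin:
        z-=.0005; manip.servo_line([p[0],p[1],z],vel=.02)
    return f0,z
def stroke(o,yaw,dist,n):
    """press on the stick top and drag towards the robot by dist (n pieces)"""
    d=np.array([np.cos(yaw+np.pi/2),np.sin(yaw+np.pi/2),0])
    s=np.array([o[0],o[1],0])-d*dist/4
    q=down(yaw).as_quat()
    manip.servo_line(s+[0,0,.035],ori=q); manip.servo_line(s+[0,0,.0245],vel=.05); manip.sleep(.2)
    f0,z=press(); print("contact z",z,manip.current_tool_pos(),manip.current_force()[2]-f0)
    for i in range(1,n+1):
        manip.servo_line(s+d*dist*i/n+[0,0,z],vel=.03); F=manip.current_force(); print(np.round(F,1),end=' ')
        if F[2]-f0>8: z-=-.0004
        elif F[2]-f0<3: z-=.0005
    print(manip.current_tool_pos()); p=np.array(manip.current_tool_pos())
    manip.servo_line(s+d*dist+[0,0,.06])
E
python3 - <<'E'
from h import *
o,y,L,t,e=locate()
effector.close(20)
p=manip.current_tool_pos(); print(manip.current_finger_gap())
manip.servo_line([p[0],p[1],.30],vel=.2)
manip.move_pose([o[0],o[1],.12],down(y).as_quat()); print(manip.current_clock(),manip.current_force())
stroke(o,y,.023,3)
o2,y2,L2,_,_=locate(); print(o2,np.degrees(y2),L2,manip.current_clock())
im=viewer.get_image("top"); crop(im,150,160,300,220,5,"pics/s1.png")
E
```

```text
0.0005706107466970756
5.3 [1.55057003 0.56678581 0.24684207]
contact z 0.020748732816008388 [0.56786745 0.19394063 0.0212228 ] 4.609965481422313
[-0.4 -0.9  9. ] [-0.9 -0.1  7.4] [-1.1 -0.9  5.2] [0.54417122 0.1992576  0.02158298]Traceback (most recent call last):
  File "<stdin>", line 8, in <module>
  File "h.py", line 25, in locate
    b,_=mandrel(viewer.get_image("top") if im is None else im); (c,s,a)=cv2.minAreaRect(b[0])
                                                                                        ~^^^
IndexError: list index out of range
```

```bash
python3 - <<'E'
from h import *
im=viewer.get_image("top"); s=viewer.get_image("side"); print(manip.current_clock())
a=cv2.resize(im[160:220,150:300],None,fx=5,fy=5,interpolation=cv2.INTER_CUBIC)
d=cv2.resize(s[225:325,190:300],None,fx=2.7,fy=2.7,interpolation=cv2.INTER_CUBIC)
o=np.zeros((590,760,3),np.uint8); o[:300,:750]=a; o[310:310+d.shape[0],:d.shape[1]]=d
cv2.imwrite("pics/s1.png",o[...,::-1])
E
```

```text
10.3583
```

View pics/s1.png

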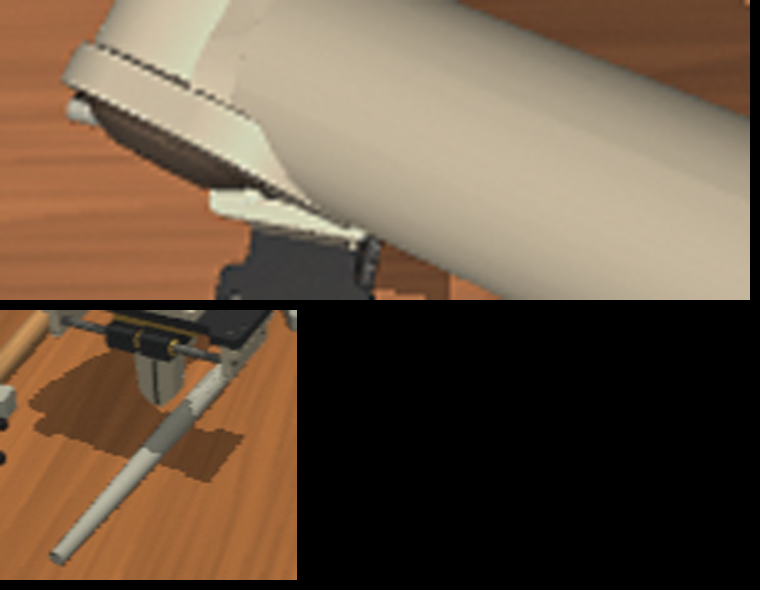

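The arm hides the mandrel in the top view. The side view shows the stick still lying straight with the groove not up yet, its tip at about side px (211,316). I'll do the second stroke, then swing clear and look.

```bash
python3 - <<'E'
from h import *
o=np.array([.56139,.19507,0]); y=np.radians(78.4)
o=o+.0115*np.array([np.cos(y+np.pi/2),np.sin(y+np.pi/2),0]); y-=np.radians(1.45)
stroke(o,y,.023,3)
p=manip.current_tool_pos(); print(manip.current_clock())
manip.servo_line([p[0]-.05,p[1]-.22,.16],vel=.3)
im=viewer.get_image("top"); s=viewer.get_image("side"); print(manip.current_clock())
np.savez("s2.npz",im=im,s=s)
a=cv2.resize(im[160:220,150:300],None,fx=5,fy=5,interpolation=cv2.INTER_CUBIC)
d=cv2.resize(s[225:325,190:300],None,fx=2.7,fy=2.7,interpolation=cv2.INTER_CUBIC)
c=np.zeros((590,760,3),np.uint8); c[:300,:750]=a; c[310:310+d.shape[0],:d.shape[1]]=d
cv2.imwrite("pics/s2.png",c[...,::-1])
E
```

```text
contact z 0.020303571142243564 [0.55666789 0.19609102 0.02087093] 5.592011819744879
[-0.2 -2.8 10.1] [-1.1 -2.6  9. ] [-0.7 -0.6  6.6] [0.53336235 0.20195007 0.02169968]
15.1333
16.2083
```

View pics/s2.png

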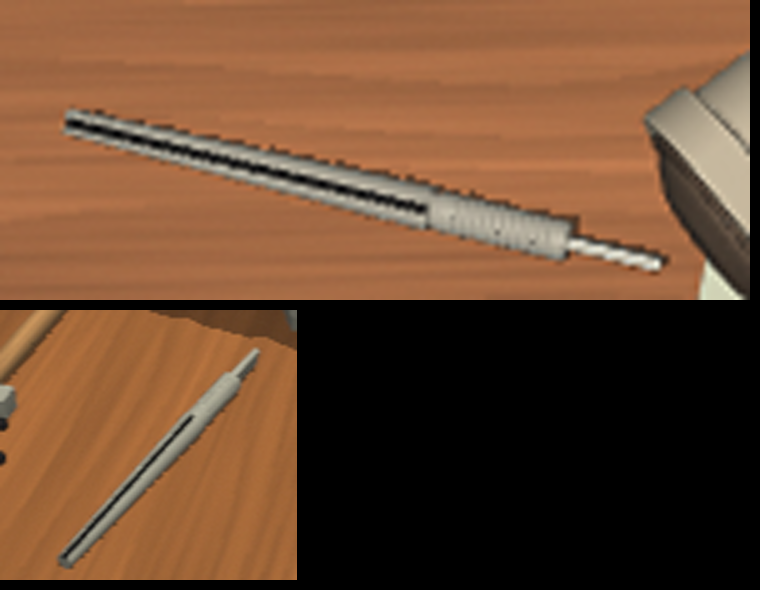

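The groove now shows on top: in the crop it runs from (68,120) to (428,208), nearly mid-width, and the tang stands edge-on up to (660,264). Next I'll measure the pose and remaining roll.

```bash
cat >> h.py <<'E'
def pose2(im):
    x0,y0=155,170; c=im[y0:218,x0:287]
    hsv=cv2.cvtColor(c,cv2.COLOR_RGB2HSV)
    m=((hsv[...,1]<75)|(hsv[...,2]<60)).astype(np.uint8)
    n,l,st,_=cv2.connectedComponentsWithStats(m); k=1+st[1:,4].argmax(); m=(l==k)
    v,u=np.nonzero(m); P=np.c_[u+x0,v+y0].astype(float)
    d=cv2.fitLine(P[P[:,0]<235].astype(np.float32),cv2.DIST_L2,0,.01,.01).ravel(); d0=d[:2]*np.sign(d[0]); c0=d[2:]
    t=(P-c0)@d0; tip=c0+d0*(t.min()-.3); end=c0+d0*(t.max()+.3)
    nrm=np.array([-d0[1],d0[0]])
    g=im.mean(2); offs=[]
    for s in np.linspace(t.min()+8,t.min()+68,40):
        q=c0+d0*s; w=np.arange(-8,8.01,.1); pts=q+w[:,None]*nrm
        pr=cv2.remap(g.astype(np.float32),pts[:,0].astype(np.float32)[None],pts[:,1].astype(np.float32)[None],1)[0]
        mm=cv2.remap((np.pad(m,((y0,420-218),(x0,560-287)))*1).astype(np.float32),pts[:,0].astype(np.float32)[None],pts[:,1].astype(np.float32)[None],1)[0]>.5
        i=np.nonzero(mm)[0]; lo,hi=w[i[0]],w[i[-1]]
        wt=np.clip(110-pr,0,None)*(abs(w-(lo+hi)/2)<(hi-lo)*.35)
        if wt.sum()>0: offs.append(((w*wt).sum()/wt.sum()-(lo+hi)/2)/((hi-lo)/2))
    T=onplane("top",*tip,.007);E=onplane("top",*end,.0152);D=T-E
    return T,E,np.linalg.norm(D),np.arctan2(D[1],D[0]),E+D*161/325,np.median(offs),np.std(offs)
E
python3 - <<'E'
from h import *
im=np.load("s2.npz")['im']; T,E,L,y,o,f,sd=pose2(im)
print(T,E,L,np.degrees(y),o,"off",f,sd,"deg",np.degrees(np.arcsin(f)))
q=down(y).as_quat()
for z in(.1,.005): print(manip.solve_ik([o[0],o[1],z],q))
E
```

```text
[0.58068912 0.36017539 0.007     ] [0.49534657 0.04525961 0.0152    ] 0.3263779040806344 74.83697191245044 [0.53762396 0.20126404 0.01113785] off 0.1031811689862855 0.05330069071021964 deg 5.922386017718309
[ 0.35435333  0.76012025 -1.05672764  1.83227793  0.77502485  1.03020506
 -1.28607439]
[ 0.26139587  0.86434713 -0.90881539  1.86399211  0.88968417  0.88249568
 -1.36253462]
```

```bash
python3 - <<'E'
from h import *
im=np.load("s2.npz")['im']; T,E,L,y,o,f,sd=pose2(im)
q=down(y).as_quat()
manip.servo_line([o[0],o[1],.06],ori=q,vel=.3)
stroke(o,y,-.0038,1)
d=np.array([np.cos(y+np.pi/2),np.sin(y+np.pi/2),0]); o=o-d*.0019; o[2]=0
manip.servo_line(o+[0,0,.075],vel=.1)
effector.open_jaws(); print(manip.current_finger_gap(),manip.current_clock())
manip.servo_line(o+[0,0,.005],vel=.08); print(manip.current_force(),manip.current_tool_pos())
effector.close(45); print(manip.current_finger_gap(),manip.current_gripper_force(),manip.current_force(),manip.current_clock())
s=viewer.get_image("side")
d=cv2.resize(s[200:330,180:320],None,fx=4,fy=4,interpolation=cv2.INTER_CUBIC); cv2.imwrite("pics/g.png",d[...,::-1])
E
```

```text
contact z 0.02122084608702012 [0.53735954 0.20169674 0.02186474] 4.203613324293632
[ 0.2 -1.9  5.1] [0.54122803 0.2005832  0.02185935]
0.09123867798467747 22.25
[ 0.15234058 -0.16480082  0.19865515] [0.53977841 0.20115046 0.00544225]
0.020105902878622618 44.99727129936218 [-0.69313948 -0.24794939 -0.29521987] 24.3917
```

View pics/g.png

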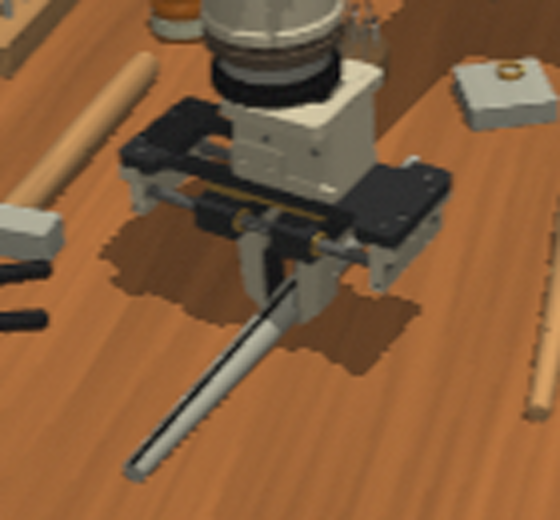

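The mandrel is held near balance point; the groove line in the side view faces up, from (130,462) to (295,285) in the crop. Now I'll lift it and carry it above the vise, then check.

```bash
python3 - <<'E'
from h import *
p=np.array(manip.current_tool_pos())
f0=manip.current_force()
manip.servo_line([p[0],p[1],.12],vel=.08); manip.sleep(.3); print(manip.current_force()-f0,manip.current_wrist_torque(),manip.current_finger_gap())
manip.servo_line([p[0],p[1],.22],vel=.15)
a=np.radians(88.3); C=np.array([.51235,-.2780,0]); G=C+.1415*np.array([np.cos(a),np.sin(a),0])
manip.servo_line([G[0],G[1],.22],ori=down(a).as_quat(),vel=.14); manip.sleep(.3)
print(manip.current_clock(),manip.current_tool_pos(),manip.current_finger_gap())
s=viewer.get_image("side"); im=viewer.get_image("top"); np.savez("s3.npz",s=s,im=im)
u=[int(x) for x in proj("side",[G[0],G[1],.22])]; print(u)
a1=cv2.resize(s[90:190,200:340],None,fx=4,fy=4,interpolation=cv2.INTER_CUBIC)
a2=cv2.resize(im[150:240,310:440],None,fx=2,fy=2,interpolation=cv2.INTER_CUBIC)
c=np.zeros((590,600,3),np.uint8); c[:400,:560]=a1; c[405:585,:260]=a2
cv2.imwrite("pics/t.png",c[...,::-1])
E
```

```text
[-0.54092312  0.12751126 -5.80006935] [ 0.04019054 -0.03521738 -0.05852951] 0.01965206721051414
30.0167 [ 0.51656411 -0.13639032  0.22000926] 0.02002983853431036
[291, 147]
```

View pics/t.png

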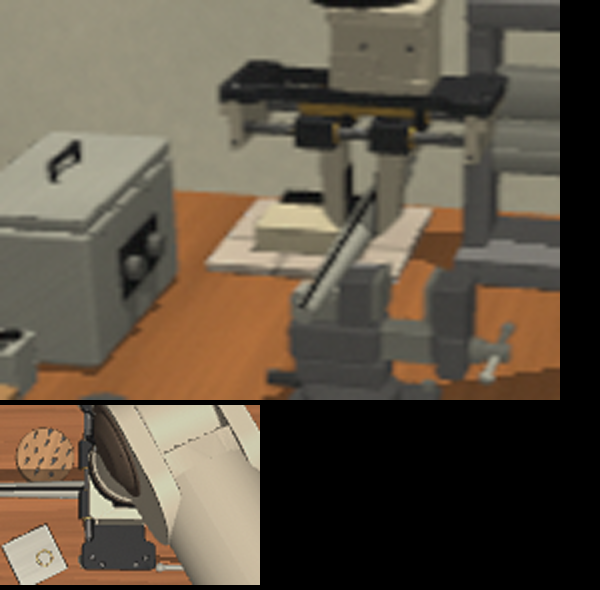

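The mandrel hangs above the vise with its groove on top, tip near side px (275.5,165), and is parallel to the jaws in the top view. I'll measure the tip in both views, and the groove offset, for the roll and pitch.

```bash
python3 - <<'E'
from h import *
d=np.load("s3.npz"); im,s=d['im'],d['s']
g=im.astype(int); hsv=cv2.cvtColor(im,cv2.COLOR_RGB2HSV)
m=((hsv[...,1]<75)|(hsv[...,2]<50))
for u in range(270,352,6):
    col=g[180:206,u].mean(1); r=np.nonzero(m[180:206,u])[0]+180
    if len(r)==0: print(u,'-'); continue
    k=np.clip(105-col,0,None)*((np.arange(180,206)>r[0]+1)&(np.arange(180,206)<r[-1]-1))
    print(u,r[0],r[-1],(r[0]+r[-1])/2,round((k*np.arange(180,206)).sum()/max(k.sum(),1e-9),2),col[r[0]-180-1:r[-1]-180+2].astype(int))
r=np.nonzero(m[185:203,265:340].sum(0)>=3)[0]+265; print("first col",r[0])
p=np.array(manip.current_tool_pos())
for pitch in (-4,-1.5,0,2): # expected tip for pitches
    q=p+[0,0,.0057]+.164*np.array([np.cos(np.radians(pitch))*np.cos(np.radians(88.3)),np.cos(np.radians(pitch))*np.sin(np.radians(88.3)),np.sin(np.radians(pitch))])
    print(pitch,proj("top",q),proj("side",q))
c=cv2.resize(s[120:190,255:315],None,fx=8,fy=8,interpolation=cv2.INTER_CUBIC); cv2.imwrite("pics/tip.png",c[...,::-1])
E
```

```text
270 -
276 -
282 -
288 -
294 189 195 192.0 191.42 [117 112 156  20  42 138 151 107 117]
300 189 195 192.0 191.44 [120 122 159  26  42 139 156 122 119]
306 189 195 192.0 191.44 [123 128 161  27  43 140 159 125 120]
312 189 195 192.0 191.44 [105 131 164  27  44 142 163 131  99]
318 189 195 192.0 191.42 [ 96 136 124  29  49 182 164 139 109]
324 188 195 191.5 191.42 [ 47  80 141 124  30  52 185 165 142 100]
330 188 195 191.5 191.41 [ 92  98 145 126  30  52 185 167 142 102]
336 184 196 190.0 190.45 [ 75  61  68  89  88 114 149 126  27  50 185 166 144 110 122]
342 180 196 188.0 187.98 []
348 188 196 192.0 191.4 [ 69 125 154 127  28  53 190 173 155 126 129]
first col 289
-4 [288.05775788 192.12402848] [275.54473169 171.34062633]
-1.5 [287.89979415 191.69047558] [275.43515041 168.82138413]
0 [287.87140729 191.42789984] [275.38531117 167.27671827]
2 [287.91220712 191.07527719] [275.33767127 165.18125109]
```

View pics/tip.png

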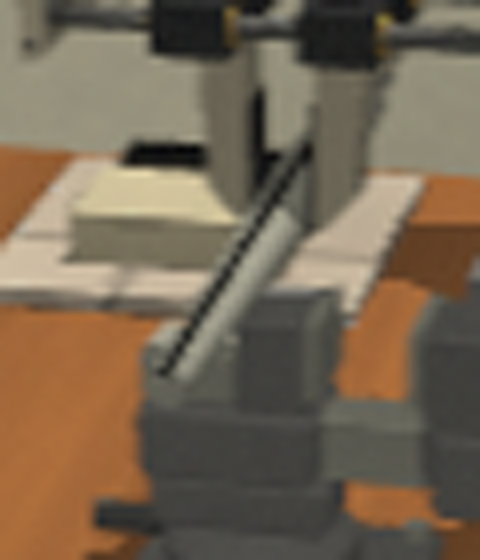

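The tip sits at about side px (276,167), which puts pitch within 0 to −1.5° and roll near 0°. Next I'll lower it.

```bash
python3 - <<'E'
from h import *
p=np.array(manip.current_tool_pos()); f0=manip.current_force()
manip.servo_line([.5166,-.1354,.15],vel=.08); print(manip.current_force()-f0)
manip.servo_line([.5166,-.1354,.0985],vel=.05); manip.sleep(.5)
print(manip.current_force()-f0,manip.current_clock(),manip.current_tool_pos(),manip.current_finger_gap(),np.abs(manip.current_joint_velocities()).max())
s=viewer.get_image("side"); im=viewer.get_image("top")
c=np.zeros((590,790,3),np.uint8); c[:560,:480]=cv2.resize(s[140:210,260:320],None,fx=8,fy=8,interpolation=cv2.INTER_CUBIC)
c[:300,485:785]=cv2.resize(im[140:240,350:450],None,fx=3,fy=3,interpolation=cv2.INTER_CUBIC); cv2.imwrite("pics/f.png",c[...,::-1])
a=np.radians(88.3);o=np.array([.5166,-.1354,.104]);ax=np.array([np.cos(a),np.sin(a),0])
for k in(.164,-.136): print(proj("side",o+k*ax),proj("top",o+k*ax))
E
```

```text
[0.63783124 0.94965613 1.25992937]
[0.90822686 0.62268679 1.87234439] 32.825 [ 0.51663758 -0.13538231  0.09853688] 0.020288043055596117 0.002739368249590655
[276.45693829 209.2405871 ] [287.52217249 198.19113287]
[301.60243166 166.26659645] [409.86862763 198.93461017]
```

View pics/f.png

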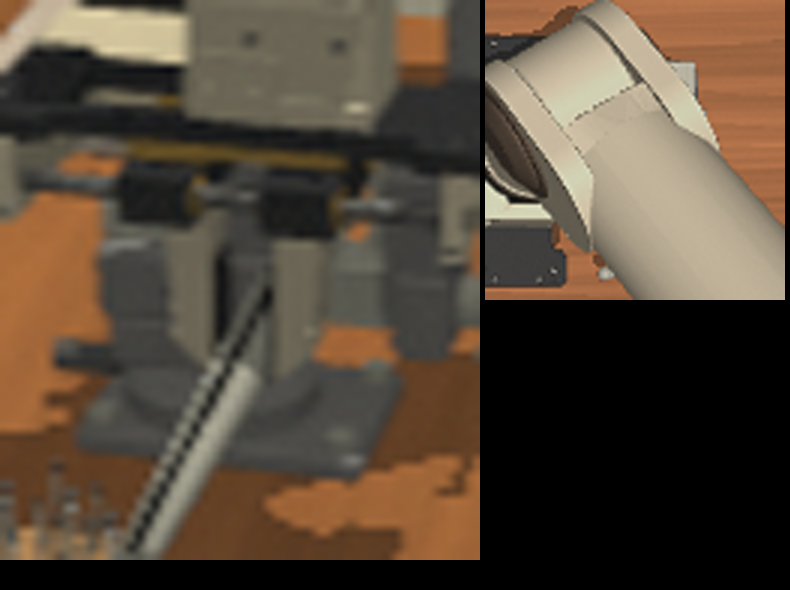

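The mandrel sits between the jaws with the groove up. The tip is at about side px (277,208), matching the level prediction of (276.5,209.2) as closely as it did in free air, so nothing is touching the vise.

```bash
python3 - <<'E'
from h import *
print(manip.current_gripper_force(),manip.current_force(),manip.current_clock()); print(manip.hand_in())
E
```

```text
44.9907910823822 [ 0.04296992 -0.09616604 -6.45763849] 32.925
the job is handed in; nothing more can be done
None
```

The job is handed in at about 33 s: the mandrel is held still and level, groove up and thin end left, with its tang between the open jaws an estimated 12 mm above the slide bar. The last side view and force reading showed no sign of contact with the vise; the arm hid the tang from the top camera, and hand-in returned no verdict.

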